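Shift the lift-and-slide hatch of a twin-bay part box

ROBOT

A 6-joint arm with a two-finger parallel gripper is mounted at the origin on a cart in front of the work surface, level with it; the furniture and walls round the work are solid. World frame = base frame: x ahead of the robot, y to its left, z up, the work surface at z = 0. Lengths are in m, angles in degrees, forces in N, time in s.
With the tool pointing down it reaches from about 0.3 to 0.775 m from the base axis. Payload 14.6 kg.
Tool frame: the origin (TCP) lies on the centre line of the jaws, within the pads' length; the fingertips stand 25 mm ahead of it and the grasp point (between the pads) lies 6 mm ahead of it; z points along the fingers, y is the line along which they close (so a half turn about z gives the same grasp; the last joint's range is limited). The gripper opens to 94 mm and grips with 3 to 60 N. Pads are 16 mm wide; open, the fingers measure 119 mm over their backs; the gripper's body (75 mm by 177 mm) begins 78 mm behind the grasp point.
Start: joints at [71.07, 17.183, 87.147, -0, 75.671, -3.816], TCP at [0.143, 0.531, 0.23] pointing down, gripper open.
Joint ranges: [-173.82, 173.82], [-45.26, 126.66], [13.44, 144.39], [-59.66, 239.66], [0, 175.72], [-146.38, 146.38]. Speed limits (degrees/s): [127.2, 127.2, 147.25, 180, 180, 180].

INTERFACE

Orientations are given as [roll, pitch, yaw] about the fixed x, y, z axes, in that order (R = Rz(yaw) Ry(pitch) Rx(roll)).
In Python, from station import r gives the robot as it stands. The module is installed in compiled form; this text tells all that it offers.
- The arm moves only by the tool drive_tool, never from a script. Its argument "steps" is one flat list of numbers, 7 for each row, row after row: the shift along the tool's x, y, z each as a share of 0.15 m, from -1 to 1, then the turn, a rotation vector about the tool's x, y, z each as a share of 2 rad, from -1 to 1, then the opening, from -1 (shut) to 1 (fully open). A call has exactly 8 rows; each row shifts and turns the commanded pose from where the row before left it, along the tool's axes as they then stand; what a row does not reach is not made up. A row lasts 1/8 s, in which the tool goes at most 62.5 mm and 10.7 degrees, less where a joint would pass 70% of its speed; a pose out of reach is approached as far as the arm can. A call with a number of a shift or a turn outside -1 to 1 is refused whole. A call with a gripper value outside its range is refused whole. The fingers move at their own pace and stop on an object; the grip force is fixed at half the most. Time passes only in rows, so rows that do not move let the fingers close, or fill a call up. It gives the time, the measured TCP pose, the force, the opening and the grip force at its end, in the units of the state.
- r.state(): the state, without advancing time (a new reading comes with each control period).
- r.get_image(name): name is "scene" or "top" or "wrist"; returns (picture, depth): 420x560x3 uint8, red, green, blue; 420x560 float32, m along the optical axis (not along the pixel's ray), 0 where there is no reading.
- r.calibration(name): a dict with "vfov" (degrees; the focal length in pixels is half the picture's height over the tangent of half this angle, whatever the lens; pixels are square), "cx", "cy" (the principal point, pixels), "rvec" (rotation vector, rad) and "tvec" (3), from world to camera coordinates, as OpenCV has them. Camera axes: x right, y down, z forward; pixel columns grow to the right and rows downward; lengths in m; the calibration is good to about 2 mm. A picture is of the moment at which its call begins: read the wrist's pose just before it. calibration takes no time and is no camera call; for the wrist camera it gives the pose at the moment of the call.
- r.finish_job(): hands the job in; it is judged then, once.
The state is a dict: "time": time; "joint_pos": joint angles; "joint_vel": joint speeds; "effort": joint torques, N m; "eef_pos": TCP position; "tcp_rot": TCP orientation; "contact_force": force on the tool from outside, world axes, zero at the start; "ft_torque": the same for the moment, N m; "finger_gap": finger opening in m; "grasp_force": force on a finger pad.
Only numpy, scipy, OpenCV 4.12 (cv2) and the standard library are available. Lean on these libraries where they do the work, as an engineer would, in place of code of your own. Each camera call takes 0.05 s, during which the arm holds its last target. There are 200 camera calls.

TASK

Close the box over the black printed capsule: raise the orange hatch off its seat with the red-knobbed lever, slide it along its channels to the other bay, where the capsule lies, swing the lever back down, and then press the hatch evenly until all four of its roller catches have snapped over it. Do not disturb the capsule or the printed samples round the box, and do not slam or force the hatch.

Things in the scene. Friction and masses are not known exactly. Their poses are not given: they have to be found in the camera images.
- housing: fixed grey two-bay box on the table, 159 (x) x 294 (y) x 77 mm high; origin at the centre of its underside. Bays with centres at y = -72 and +72 mm, a divider between them up to z = 55 mm. The hatch's seat is at z = 45 mm. Lips on the long walls (z 73 to 77 mm, reaching in to x = -54 and +54 mm) keep the hatch in. End walls inside at y = -139 and +139 mm
- bay_neg (a point): seat centre of the bay on the housing's -y side (x 0, y -72, z 45 mm), axes as the housing's. A raised hatch pushed along until it stops against the end wall will drop into this seat (4 mm play along y in all). A hatch let down by the lever stays lying on the bay's four rollers, about 17 mm above the seat, until pressed down past them
- bay_pos (a point): seat centre of the bay on the housing's +y side (x 0, y +72, z 45 mm). Each bay has four sprung brass rollers in the long walls, 40 mm to either side of its centre along y, that snap over the hatch's flange: pressed at one corner of the orange plate they go one or two at a time with 8 to 20 N (from the middle too). Good places to press: x = -36 or +36, y = -40 or +40 mm of the hatch
- hatch: loose hatch, about 0.45 kg; origin at the centre of its underside, axes as the housing's. Aluminium flange 120 (x) x 130 (y) x 6 mm, orange plate 100 x 118 mm on it with its top at z = 14 mm. Starts seated (origin 45 mm above the housing's), held by the rollers, over the bay without the capsule; raised by the lever it rides at 65 mm
- hatch_handle (a point): centre of the bar of the hatch's black bridge handle, 40 mm above the hatch's origin: bar 84 (x) x 14 (y) x 12 mm, open below between posts at x = -36 and +36 mm. Pushed sideways (along y) near its middle with 3 to 8 N, the raised hatch slides on its rails
- lift_lever (a joint): angle of the lift lever, 0 to 1.2 rad, stops at both ends; friction keeps it where it is left. At 0 it leans 0.6 rad from vertical to the housing's +y, at 1.2 it leans 0.6 rad to -y. Pushed to 1.2 it raises two rails through both bays, and on them the hatch, 20 mm off its seat and free of the rollers; pushed back to 0 it lets the rails down. Takes 2 to 12 N
- lever_ball (a point): centre of the lever's red ball knob, 22 mm diameter, 110 mm from the pivot (pivot at x -110, y 0, z 45 mm of the housing; the lever swings in that plane x = -110 mm). The steel rod below the ball is 10 mm thick
- capsule: black rounded printed capsule, 35 x 71 x 24 mm, loose on the floor of the open bay (5 mm above the housing's underside), at the bay's centre, any yaw; origin at the centre of its underside
- stepped_slab: white stepped sample slab 132 x 75 x 11 mm lying on the table, a bystander; origin at the centre of its underside
- sample_plate: white square sample plate 99 x 98 x 8 mm lying on the table, a bystander; origin at the centre of its underside
- relief_tile: white relief test tile 108 x 80 x 15 mm lying on the table, a bystander; origin at the centre of its underside
Things that resemble listed ones, but are neither listed nor needed, are in the scene too. Leave any pink or yellow look-alike of the capsule alone.

How it is judged (in metres and radians):
On the way, in this order (a step that is already met when the one before it is completed fails the run):
1. the hatch is raised level off its seat, at least 16 mm, still over its first bay (z of hatch in the frame of housing above 0.061 m and angle between hatch's own z axis and vertical below 0.05 rad and horizontal distance between hatch and capsule above 0.12 m), for 0.2 s.
2. the hatch has been slid, still raised, to within 12 mm of the capsule's bay centre (z of hatch in the frame of housing above 0.058 m and horizontal distance between hatch and capsule below 0.012 m), for 0.2 s.
At the end, for the whole second after the job is handed in: the hatch lies at rest, fully down on the seat of the capsule's bay (within 2.5 mm of height and 0.025 rad of level, so that all four rollers hold it, within 12 mm of the capsule in plan), and the lever is back down (below 0.12 rad) (z of hatch in the frame of housing below 0.0475 m and angle between hatch's own z axis and vertical below 0.025 rad and horizontal distance between hatch and capsule below 0.012 m and value of joint lift_lever below 0.12 rad and linear speed of hatch below 0.01 m/s); the robot touches nothing.
It fails at once if the capsule is moved more than 15 mm (distance of capsule from where it was at the start of the episode above 0.015 m).
It fails at once if a printed sample beside the box is moved more than 20 mm (distance of any of stepped_slab, sample_plate, relief_tile from where it was at the start of the episode above 0.02 m).
It fails at once if the hatch is slammed or forced: more than 60 N between robot and hatch (contact force between any of the arm, the fingers and hatch above 60 N).
It also fails if it takes over 70 s, if anything falls off the work surface, if the arm or the gripper's body presses on something with over 40 N, if the wrist force passes 120 N, or if a joint passes its speed limit or range.

## Working session

There is one attempt and no reset: what is moved stays moved. The work goes in short steps, Python scripts to look and compute and a tool call to move; the robot and the scene stay as the last step left them, time stands still between calls to the robot, and variables do not carry over. Pictures are saved under pics/ and viewed, at most 10 in all, crops included, and the job is handed in when it is done.

Besides the shell and the picture viewer there is one more tool, called after "Call:" by a JSON object that holds its "name" and its "arguments", one argument or row to a line. drive_tool: Moves the arm, as the interface text tells. Shift numbers are shares of 0.15 m and turn numbers shares of 2 rad, none past 1 either way. Its arguments: {"type":"object","properties":{"steps":{"type":"array"}},"required":["steps"]}

```bash
mkdir -p pics
cat > h.py <<'E'
import numpy as np, cv2
from station import r
def K(c): 
    f=210/np.tan(np.radians(c["vfov"])/2); return f
def cam(name):
    c=r.calibration(name); R=cv2.Rodrigues(np.array(c["rvec"],float))[0]; t=np.array(c["tvec"],float).ravel()
    return K(c),c["cx"],c["cy"],R,t
def pts(name,d,C=None):
    f,cx,cy,R,t=C or cam(name); v,u=np.mgrid[:420,:560]
    P=np.stack([(u-cx)/f*d,(v-cy)/f*d,d],-1)
    return (P-t)@R
def ray(C,u,v,z):
    f,cx,cy,R,t=C; o=-R.T@t; d=R.T@np.array([(u-cx)/f,(v-cy)/f,1]); return o+d*(z-o[2])/d[2]
def proj(C,p):
    f,cx,cy,R,t=C; q=R@np.array(p)+t; return q[0]/q[2]*f+cx,q[1]/q[2]*f+cy
E
python3 - <<'E'
from h import *
print(r.state())
for n in("scene","top"):
    C=cam(n);im,d=r.get_image(n);np.savez(f"{n}.npz",im=im,d=d);cv2.imwrite(f"pics/{n}0.png",im[...,::-1]);print(n,r.calibration(n),(d>0).mean())
    P=pts(n,d,C);hsv=cv2.cvtColor(im,cv2.COLOR_RGB2HSV)
    for nm,lo,hi in(("orange",(8,150,80),(20,255,255)),("red",(0,170,60),(5,255,255))):
        m=cv2.inRange(hsv,lo,hi);k,l,s,c=cv2.connectedComponentsWithStats(m)
        for i in range(1,k):
            if s[i,4]>25:print(nm,s[i],c[i],np.median(P[(l==i)&(d>0)],0))
E
```

```text
{'time': 0.0, 'joint_pos': array([ 7.10708059e+01,  1.72159575e+01,  8.71791718e+01, -4.05060809e-04,
        7.56710979e+01, -3.81668736e+00]), 'joint_vel': array([ 0.04434846, -0.0291631 , -0.02125384,  0.05633563, -0.04383187,
        0.04964901]), 'effort': array([ 2.01685027e-03, -5.31807876e+01, -3.52742279e+01,  7.09387986e-02,
        2.43975897e-02, -8.23350570e-05]), 'eef_pos': array([0.14333044, 0.53075762, 0.2298915 ]), 'tcp_rot': array([-1.79933894e+02, -4.01690173e-03,  1.64887591e+02]), 'contact_force': array([-0.15782927, -0.55793603,  0.11587751]), 'ft_torque': array([-0.05840871,  0.06291425, -0.01113033]), 'grasp_force': 0.0, 'finger_gap': 0.09421343242558865}
scene {'vfov': 55.568569709790516, 'cx': 279.93764294526113, 'cy': 203.9757783027278, 'rvec': array([ 2.12400694, -1.28791989,  0.51014843]), 'tvec': array([-0.24289177,  0.48977912,  0.86649858])} 0.9958886054421768
orange [290  61   5  20  43] [291.88372093  71.23255814] [1.18735212 0.2875347  0.16336718]
orange [246 216  24  27 371] [257.70889488 228.74123989] [0.53020689 0.07454193 0.06079649]
orange [266 221  27  27 475] [278.54315789 234.05684211] [0.54321181 0.01150208 0.06059801]
red [256 243   7   7  41] [259.         246.24390244] [0.42734487 0.0083689  0.1461024 ]
top {'vfov': 51.10368496385475, 'cx': 283.9798398934139, 'cy': 210.83320617575365, 'rvec': array([ 2.19577089, -2.131339  ,  0.10117   ]), 'tvec': array([0.02664341, 0.58235202, 1.18590782])} 0.9958843537414966
orange [ 261  208   46   40 1368] [283.05190058 227.64692982] [0.53275737 0.04616923 0.05861608]
red [290 265   8   7  40] [293.35  268.175] [0.42811269 0.01591226 0.14620438]
```

View pics/scene0.png

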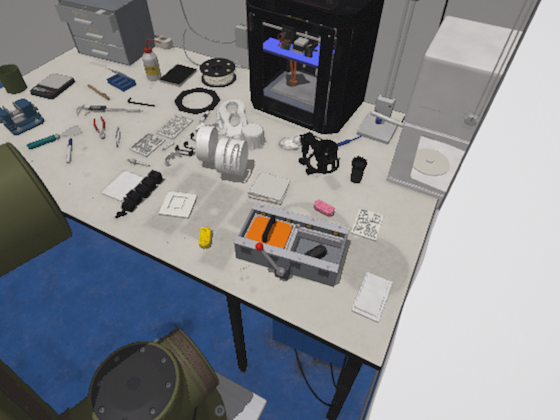

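View pics/top0.png

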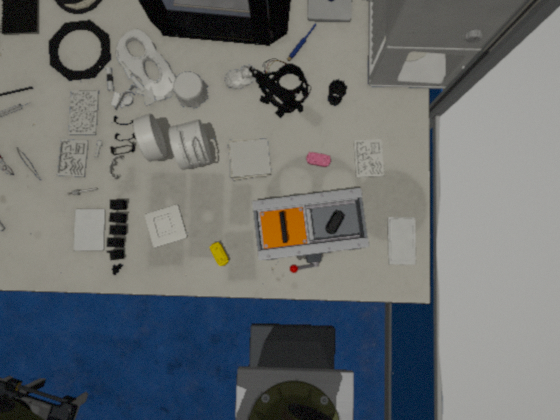

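The scene view shows the box with the orange hatch at (268,232), its capsule bay at (318,250) and the red ball at (259,246). The top view shows the hatch at (283,227), the ball at (293,268) and the box from (253,201) to (367,245).

Capsule candidates in the top view are black in the bay (335,222), pink (318,158) and yellow (220,253). I choose the black one. The hatch is on the housing's +y side and the capsule on its -y side.

Run:
```python
from h import *
D={}
for n in("scene","top"):
    z=np.load(n+".npz");im,d=z["im"],z["d"];C=cam(n);P=pts(n,d,C);hsv=cv2.cvtColor(im,cv2.COLOR_RGB2HSV)
    near=(abs(P[...,0]-.52)<.16)&(abs(P[...,1]+.02)<.2)
    m=(cv2.inRange(hsv,(8,150,80),(20,255,255))>0)&near
    m=cv2.morphologyEx(m.astype(np.uint8),cv2.MORPH_CLOSE,np.ones((13,13)))
    vu=np.argwhere(m)
    Q=np.array([ray(C,u,v,.059)[:2] for v,u in vu],np.float32)
    print(n,"orange rect",cv2.minAreaRect(Q*1000),"z",np.median(P[(m>0)][:,2]))
    h=(P[...,2]>.070)&(P[...,2]<.084)&near
    Q=P[h][:,:2].astype(np.float32);print("lips",len(Q),cv2.minAreaRect(Q*1000))
    b=(P[...,2]>.01)&(P[...,2]<.045)&near&(cv2.inRange(hsv,(0,0,0),(180,255,45))>0)
    k,l,s,c=cv2.connectedComponentsWithStats(b.astype(np.uint8))
    for i in range(1,k):
        if s[i,4]>20:print("blk",s[i],np.median(P[l==i],0))
    m=(cv2.inRange(hsv,(0,170,60),(5,255,255))>0)&near;v,u=np.argwhere(m).mean(0)
    f,cx,cy,R,t=C;M=np.c_[R,t];D[n]=(np.diag([f,f,1])@M,np.array([u-cx,v-cy]))
X=cv2.triangulatePoints(D["scene"][0],D["top"][0],D["scene"][1],D["top"][1]);print("ball",(X[:3]/X[3]).ravel())
im=np.load("top.npz")["im"][180:290,240:380];im2=np.load("scene.npz")["im"][190:300,220:360]
cv2.imwrite("pics/crop0.png",cv2.resize(np.vstack([im,im2]),None,fx=2.7,fy=2.7,interpolation=cv2.INTER_CUBIC)[...,::-1])
```

```text
scene orange rect ((558.8980102539062, -22.17279052734375), (105.86431121826172, 246.6245574951172), 8.906004905700684) z 0.06093216909386185
lips 1871 ((531.7930908203125, -30.928268432617188), (198.1822509765625, 293.9101867675781), 8.61776351928711)
blk [306 246  13  10  23] [ 0.55495614 -0.08824343  0.02835074]
blk [313 249  13   9  50] [ 0.56131881 -0.11731886  0.02497489]
top orange rect ((533.3888549804688, 44.540611267089844), (98.92853546142578, 116.23736572265625), 8.732888221740723) z 0.05885810532692944
lips 2343 ((529.11962890625, -27.572174072265625), (195.58349609375, 294.3326721191406), 8.640352249145508)
blk [326 211  18  23 254] [ 0.55491884 -0.09583173  0.02647751]
ball [0.42875599 0.0131392  0.14120455]
```

View pics/crop0.png

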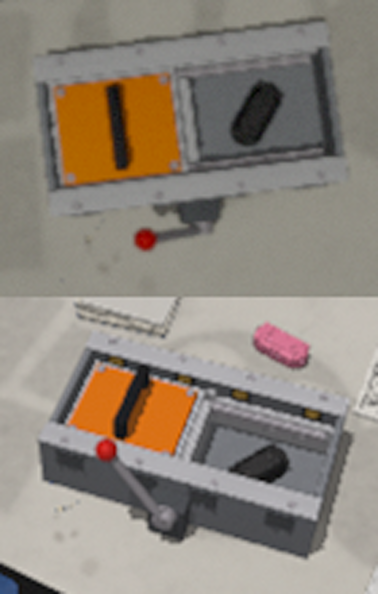

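The crop confirms the black capsule is in the -y bay, the hatch is in the +y bay and the ball leans to +y. The yaw is 8.65°, and the plate measures 99x116 mm at z 59, which fits the description. Next is a planner helper and a move to hover over the ball.

```bash
cat >> h.py <<'E'
from scipy.spatial.transform import Rotation as Ro
def plan(goal,yaw,n,start=None,syaw=None):
    s=r.state(); p0=np.array(start if start is not None else s["eef_pos"]); R0=Ro.from_euler("xyz",s["tcp_rot"],degrees=True)
    if syaw is not None: R0=Ro.from_euler("xyz",[180,0,syaw],degrees=True)
    w=(Ro.from_euler("xyz",[180,0,yaw],degrees=True)*R0.inv()).as_rotvec()/n
    step=(np.array(goal)-p0)/n; R=R0
    for i in range(n):
        print(np.round(np.r_[R.inv().apply(step)/.15, R.inv().apply(w)/2],3).tolist()); R=Ro.from_rotvec(w)*R
th=np.radians(8.65); EX=np.array([np.cos(th),np.sin(th),0]); EY=np.array([-np.sin(th),np.cos(th),0]); EZ=np.array([0,0,1.])
ORG=534.0e-3*EX-107.2e-3*EY
def H(x,y,z): return ORG+x*EX+y*EY+z*EZ
def hc(p): q=np.array(p)-ORG; return np.round(np.array([q@EX,q@EY,q[2]])*1000,1)
E
python3 - <<'E'
from h import *
print(ORG,H(-.11,.0621,.1358)); plan([.427,.017,.26],98.65,16)
E
```

```text
[ 0.5440487  -0.02566805  0.        ] [0.42596017 0.0191818  0.1358    ]
[-0.17, -0.176, -0.012, -0.0, 0.0, 0.036]
[-0.182, -0.163, -0.012, -0.0, 0.0, 0.036]
[-0.193, -0.15, -0.012, -0.0, 0.0, 0.036]
[-0.204, -0.135, -0.012, -0.0, 0.0, 0.036]
[-0.213, -0.12, -0.012, -0.0, 0.0, 0.036]
[-0.221, -0.104, -0.012, -0.0, 0.0, 0.036]
[-0.228, -0.088, -0.012, -0.0, 0.0, 0.036]
[-0.234, -0.072, -0.012, -0.0, 0.0, 0.036]
[-0.238, -0.054, -0.012, -0.0, 0.0, 0.036]
[-0.242, -0.037, -0.012, -0.0, 0.0, 0.036]
[-0.244, -0.02, -0.012, -0.0, 0.0, 0.036]
[-0.245, -0.002, -0.012, -0.0, 0.0, 0.036]
[-0.244, 0.016, -0.012, -0.0, 0.0, 0.036]
[-0.242, 0.033, -0.013, -0.0, 0.0, 0.036]
[-0.239, 0.051, -0.013, -0.0, 0.0, 0.036]
[-0.235, 0.068, -0.013, -0.0, 0.0, 0.036]
```

Call:
{"name": "drive_tool", "arguments": {
  "steps": [-0.17,-0.176,-0.012,0,0,0.036,1,-0.182,-0.163,-0.012,0,0,0.036,1,-0.193,-0.15,-0.012,0,0,0.036,1,-0.204,-0.135,-0.012,0,0,0.036,1,-0.213,-0.12,-0.012,0,0,0.036,1,-0.221,-0.104,-0.012,0,0,0.036,1,-0.228,-0.088,-0.012,0,0,0.036,1,-0.234,-0.072,-0.012,0,0,0.036,1]
}}

```text
time: 1.1
eef_pos: [0.2857, 0.2731, 0.2448]
tcp_rot: [-180.0, -0.0, 131.8]
contact_force: [-0.1, 0.5, -0.4]
finger_gap: 0.0938
grasp_force: 0.0
```

Call:
{"name": "drive_tool", "arguments": {
  "steps": [-0.238,-0.054,-0.012,0,0,0.036,1,-0.242,-0.037,-0.012,0,0,0.036,1,-0.244,-0.02,-0.012,0,0,0.036,1,-0.245,-0.002,-0.012,0,0,0.036,1,-0.244,0.016,-0.012,0,0,0.036,1,-0.242,0.033,-0.013,0,0,0.036,1,-0.239,0.051,-0.013,0,0,0.036,1,-0.235,0.068,-0.013,0,0,0.036,1]
}}

```text
time: 2.1
eef_pos: [0.4284, 0.0165, 0.2596]
tcp_rot: [-180.0, -0.0, 98.7]
contact_force: [-0.2, 0.2, -0.1]
finger_gap: 0.0938
grasp_force: 0.0
```

Run:
```python
from h import *
s=r.state();print(s["eef_pos"],s["tcp_rot"],s["time"])
C=cam("wrist");im,d=r.get_image("wrist");cv2.imwrite("pics/w1.png",im[...,::-1]);np.savez("w1.npz",im=im,d=d)
print("cam",-C[3].T@C[4],"fwd",C[3][2]);P=pts("wrist",d,C);hsv=cv2.cvtColor(im,cv2.COLOR_RGB2HSV)
m=cv2.inRange(hsv,(0,150,50),(6,255,255))>0
k,l,st,c=cv2.connectedComponentsWithStats(m.astype(np.uint8))
for i in range(1,k):
    if st[i,4]>100:
        b=l==i;print("red",st[i],c[i],"surf",np.median(P[b],0),"top",P[b][:,2].max(),"ray@.1358",ray(C,*c[i],.1358),hc(ray(C,*c[i],.1358)))
m=cv2.inRange(hsv,(8,150,80),(20,255,255))>0
if m.sum()>500:
    Q=P[m&(P[...,2]>.05)&(P[...,2]<.07)];print("orange",cv2.minAreaRect((Q[:,:2]*1000).astype(np.float32)),np.median(Q[:,2]))
```

```text
[0.42840498 0.01654738 0.2596161 ] [-1.79985276e+02 -3.46720590e-03  9.87352016e+01] 2.1
cam [0.4152583  0.09362826 0.41500857] fwd [ 0.04091457 -0.26751113 -0.96268572]
red [268 202  27  26 521] [280.6756238  214.80998081] surf [0.42811807 0.01554023 0.14736258] top 0.4150085727588845 ray@.1358 [0.42883409 0.01197079 0.1358    ] [-108.2   54.5  135.8]
orange ((534.4686279296875, 42.55400848388672), (98.18550109863281, 115.64463806152344), 8.652132987976074) 0.06013693543767425
```

View pics/w1.png

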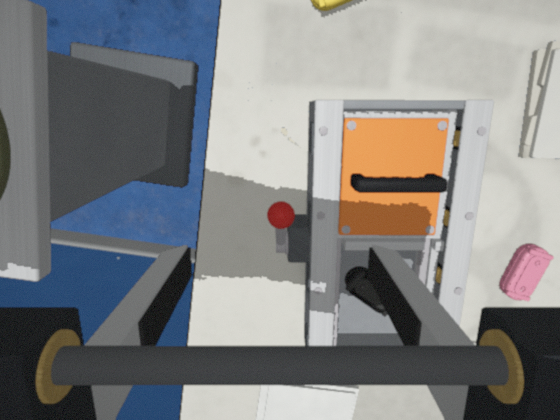

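The ball is at (280,215), centred near (0.4287, 0.0133, 0.140). It agrees within 2-5 mm with the expected spot, so the lever is close to angle 0. The hatch is at (393,177). With this yaw, tool x = housing +y, tool y = housing +x and tool z = down. I'll descend and grip the ball.

Call:
{"name": "drive_tool", "arguments": {
  "steps": [-0.021,0,0.157,0,0,0,1,0,0,0.2,0,0,0,1,0,0,0.2,0,0,0,1,0,0,0.2,0,0,0,1,0,0,0,0,0,0,1,0,0,0,0,0,0,-1,0,0,0,0,0,0,-1,0,0,0,0,0,0,-1]
}}

```text
time: 3.15
eef_pos: [0.4288, 0.0146, 0.1469]
tcp_rot: [179.9, 0.0, 98.9]
contact_force: [-1.3, -0.5, -0.0]
finger_gap: 0.0677
grasp_force: 0.0
```

Call:
{"name": "drive_tool", "arguments": {
  "steps": [0,0,0,0,0,0,-1,0,0,0,0,0,0,-1,0,0,0,0,0,0,-1,0,0,0,0,0,0,-1,0,0,0,0,0,0,-1,0,0,0,0,0,0,-1,0,0,0,0,0,0,-1,0,0,0,0,0,0,-1]
}}

```text
time: 4.15
eef_pos: [0.4293, 0.0146, 0.1463]
tcp_rot: [179.9, 0.0, 98.9]
contact_force: [7.1, -0.1, -4.6]
finger_gap: 0.0204
grasp_force: 30.0
```

Call:
{"name": "drive_tool", "arguments": {
  "steps": [-0.053,0,-0.03,0,0,0,-1,-0.056,0,-0.025,0,0,0,-1,-0.058,0,-0.021,0,0,0,-1,-0.059,0,-0.016,0,0,0,-1,-0.06,0,-0.01,0,0,0,-1,-0.061,0,-0.006,0,0,0,-1,-0.061,0,0,0,0,0,-1,-0.061,0,0.005,0,0,0,-1]
}}

```text
time: 5.15
eef_pos: [0.4401, -0.0549, 0.1625]
tcp_rot: [179.9, 0.0, 98.9]
contact_force: [0.7, -1.6, 5.6]
finger_gap: 0.013
grasp_force: 11.6
```

Run:
```python
from h import *
print(r.state()["finger_gap"],hc(r.state()["eef_pos"]))
C=cam("wrist");im,d=r.get_image("wrist");im2,d2=r.get_image("scene")
P=pts("wrist",d,C);hsv=cv2.cvtColor(im,cv2.COLOR_RGB2HSV)
m=cv2.inRange(hsv,(0,150,50),(6,255,255))>0;m&=(P[...,2]>.1)&(P[...,2]<.2)
if m.any(): v,u=np.argwhere(m).mean(0);print(m.sum(),u,v,np.median(P[m],0),hc(ray(C,u,v,.15)))
cv2.imwrite("pics/w2.png",np.hstack([im[120:400,130:430],cv2.resize(im2[190:300,210:350],(356,280),interpolation=cv2.INTER_CUBIC)])[...,::-1])
```

```text
0.013011621148829014 [-107.1  -13.3  162.5]
1503 279.2415169660679 246.42049234863606 [ 0.43608268 -0.03743176  0.16410772] [-108.5   -1.1  150. ]
```

View pics/w2.png

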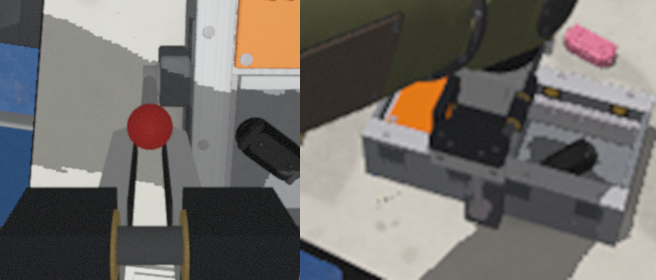

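The ball (150,127 in the crop) slipped to the +y edge of the pads and the lever is about mid-way. I'll push with closed fingers from the +y side instead.

Call:
{"name": "drive_tool", "arguments": {
  "steps": [0,0,0,0,0,0,0,0,0,0,0,0,0,0,0,0,-0.15,0,0,0,0,0,0,-0.15,0,0,0,0,0.18,0,0,0,0,0,0,0.18,0,0,0,0,0,-1,0,0,0,0,0,0,-1,0,0,0,0,0,0,-1]
}}

```text
time: 6.25
eef_pos: [0.4311, -0.0018, 0.2065]
tcp_rot: [-180.0, 0.0, 98.9]
contact_force: [0.4, -0.0, 0.3]
finger_gap: 0.0207
grasp_force: 0.0
```

Run:
```python
from h import *
print(r.state()["finger_gap"],hc(r.state()["eef_pos"]),r.state()["eef_pos"])
C=cam("top");im,d=r.get_image("top");Cw=cam("wrist");iw,dw=r.get_image("wrist")
for n,C,im,d in(("top",C,im,d),("w",Cw,iw,dw)):
    P=pts(n,d,C);hsv=cv2.cvtColor(im,cv2.COLOR_RGB2HSV)
    m=cv2.inRange(hsv,(0,150,50),(6,255,255))>0;m&=(P[...,2]>.1)&(P[...,2]<.2)
    if m.any(): v,u=np.argwhere(m).mean(0);print(n,m.sum(),u,v,hc(np.median(P[m],0)),hc(ray(C,u,v,.154)))
```

```text
0.020703515745795674 [-108.1   40.5  206.5] [ 0.43111964 -0.00184222  0.20654673]
w 829 280.76357056694815 293.75150784077204 [-108.5   10.   163.6] [-108.4    4.7  154. ]
```

Call:
{"name": "drive_tool", "arguments": {
  "steps": [0,0,0.113,0,0,0,-1,0,0,0.113,0,0,0,-1,-0.107,0,0,0,0,0,-1,-0.06,0,0,0,0,0,-1,-0.06,0,0.005,0,0,0,-1,-0.06,0,0.01,0,0,0,-1,-0.06,0,0.015,0,0,0,-1,-0.06,0,0.02,0,0,0,-1]
}}

```text
time: 7.35
eef_pos: [0.4407, -0.0625, 0.1651]
tcp_rot: [180.0, 0.0, 98.9]
contact_force: [0.4, 2.6, 1.3]
finger_gap: 0.0004
grasp_force: 1.4
```

```bash
cat > look.py <<'E'
from h import *
s=r.state();print("tcp",hc(s["eef_pos"]),"F",np.round(s["contact_force"],1),s["time"])
for n in("wrist","top"):
    C=cam(n);im,d=r.get_image(n);P=pts(n,d,C);hsv=cv2.cvtColor(im,cv2.COLOR_RGB2HSV)
    cv2.imwrite(f"pics/last_{n}.png",im[...,::-1])
    m=cv2.inRange(hsv,(0,150,50),(6,255,255))>0;m&=(P[...,2]>.1)&(P[...,2]<.2)
    if m.sum()>15: v,u=np.argwhere(m).mean(0);print(n,"ball",m.sum(),hc(np.median(P[m],0)),hc(ray(C,u,v,.14)))
    m=cv2.inRange(hsv,(8,150,80),(20,255,255))>0;m&=(P[...,2]>.04)&(P[...,2]<.1)
    if m.sum()>150:
        Q=P[m];a=cv2.minAreaRect((Q[:,:2]*1000).astype(np.float32));A=np.c_[(Q-Q.mean(0))@np.c_[EX,EY],np.ones(len(Q))];g=np.linalg.lstsq(A,Q[:,2],rcond=None)[0]
        print(n,"hatch",m.sum(),hc([a[0][0]/1000,a[0][1]/1000,np.median(Q[:,2])]),np.round(a[1],0),"tilt x,y",np.round(g[:2],3))
E
python3 look.py
```

```text
tcp [-107.7  -20.9  165.1] F [0.4 2.6 1.3] 7.35
wrist ball 51 [-109.   -27.8  169.7] [-108.9  -46.7  140. ]
wrist hatch 23784 [ 3.3  4.6 78.3] [103. 234.] tilt x,y [-0.002  0.   ]
top hatch 1357 [ 0.6 71.  76.9] [ 98. 117.] tilt x,y [-0.003  0.004]
```

Call:
{"name": "drive_tool", "arguments": {
  "steps": [-0.06,0,0.025,0,0,0,-1,-0.06,0,0.03,0,0,0,-1,-0.03,0,0.018,0,0,0,-1,-0.013,0,0.01,0,0,0,-1,-0.013,0,0.0,0,0,0,-1,-0.013,0,0.0,0,0,0,-1,0,0,0.0,0,0,0,-1,0,0,0.0,0,0,0,-1]
}}

```text
time: 8.45
eef_pos: [0.4444, -0.0869, 0.1526]
tcp_rot: [-180.0, -0.4, 98.9]
contact_force: [-2.9, 29.2, 8.9]
finger_gap: 0.0001
grasp_force: 15.0
```

```bash
python3 look.py
```

```text
tcp [-107.7  -45.6  152.6] F [-2.9 29.2  8.9] 8.45
wrist ball 52 [-108.9  -57.5  151.8] [-109.   -63.8  140. ]
wrist hatch 18957 [ 1.1 51.3 80.1] [100.  82.] tilt x,y [0.001 0.001]
top hatch 1367 [ 0.7 71.1 78.6] [ 98. 117.] tilt x,y [-0.002 -0.   ]
```

Call:
{"name": "drive_tool", "arguments": {
  "steps": [0.06,0,0,0,0,0,-1,0,0,-0.2,0,0,0,-1,0,0,-0.2,0,0,0,-1,0.237,0.18,0,0,0,0,-1,0.237,0.18,0,0,0,0,-1,0.237,0.18,0,0,0,0,-1,0.237,0.18,0,0,0,0,-1,0,0,0,0,0,0,-1]
}}

```text
time: 9.55
eef_pos: [0.5287, 0.0781, 0.2121]
tcp_rot: [-180.0, 0.0, 99.0]
contact_force: [-0.8, -0.3, 0.0]
finger_gap: 0.0002
grasp_force: 0.0
```

```bash
python3 look.py
```

```text
tcp [  0.5 104.8 212.1] F [-0.8 -0.3  0. ] 9.55
wrist ball 24 [-106.7  -54.9  134.8] [-104.1  -49.4  140. ]
wrist hatch 9607 [ 1.5 70.5 80.1] [ 98. 115.] tilt x,y [ 0.    -0.001]
top ball 43 [-108.1  -61.2  144.4] [-108.6  -62.2  140. ]
top hatch 318 [ 0.3 44.3 78.5] [98. 63.] tilt x,y [-0.     0.012]
```

View pics/last_wrist.png

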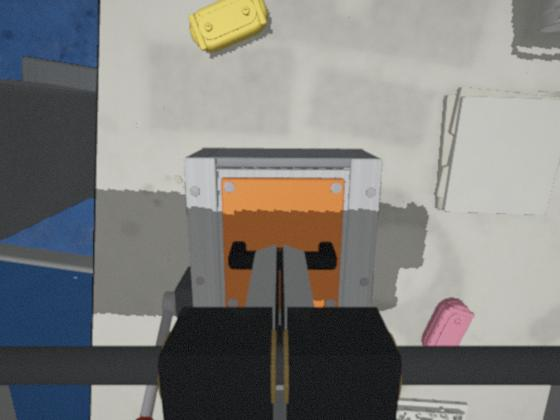

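The hatch is centred at (283,240), with the closed fingers on the handle's +y side. Lowering, then starting the push.

Call:
{"name": "drive_tool", "arguments": {
  "steps": [0,0,0.15,0,0,0,-1,0,0,0.15,0,0,0,-1,0,0,0.15,0,0,0,-1,0,0,0.15,0,0,0,-1,-0.05,0,0,0,0,0,-1,-0.05,0,0,0,0,0,-1,-0.04,0,0,0,0,0,-1,-0.04,0,0,0,0,0,-1]
}}

```text
time: 10.65
eef_pos: [0.5329, 0.0493, 0.1237]
tcp_rot: [179.9, -0.0, 98.9]
contact_force: [-0.9, 5.0, 4.7]
finger_gap: 0.001
grasp_force: 2.4
```

```bash
python3 look.py
```

```text
tcp [  0.2  75.8 123.7] F [-0.9  5.   4.7] 10.65
wrist hatch 15008 [ 1.6 64.3 80.1] [ 99. 107.] tilt x,y [ 0.    -0.005]
top ball 42 [-108.2  -61.1  144. ] [-108.6  -62.   140. ]
```

Call:
{"name": "drive_tool", "arguments": {
  "steps": [-0.055,0,0,0,0,0,-1,-0.055,0,0,0,0,0,-1,-0.055,0,0,0,0,0,-1,-0.055,0,0,0,0,0,-1,-0.055,0,0,0,0,0,-1,-0.055,0,0,0,0,0,-1,-0.055,0,0,0,0,0,-1,-0.055,0,0,0,0,0,-1]
}}

```text
time: 11.75
eef_pos: [0.5426, -0.0162, 0.1227]
tcp_rot: [-180.0, -0.0, 98.9]
contact_force: [-1.2, 4.9, 4.2]
finger_gap: 0.0004
grasp_force: 2.5
```

Call:
{"name": "drive_tool", "arguments": {
  "steps": [-0.055,0,0,0,0,0,-1,-0.055,0,0,0,0,0,-1,-0.055,0,0,0,0,0,-1,-0.055,0,0,0,0,0,-1,-0.05,0,0,0,0,0,-1,-0.04,0,0,0,0,0,-1,-0.03,0,0,0,0,0,-1,-0.02,0,0,0,0,0,-1]
}}

```text
time: 12.75
eef_pos: [0.5509, -0.0693, 0.1227]
tcp_rot: [-180.0, -0.0, 98.9]
contact_force: [-0.4, 4.5, 3.0]
finger_gap: 0.0004
grasp_force: 2.3
```

```bash
python3 look.py
```

```text
tcp [  0.2 -44.1 122.7] F [-0.4  4.5  3. ] 12.75
wrist ball 1397 [-103.9  -58.6  142. ] [-105.7  -59.8  140. ]
wrist hatch 15125 [  1.9 -55.7  80.1] [ 99. 108.] tilt x,y [ 0.001 -0.003]
```

Call:
{"name": "drive_tool", "arguments": {
  "steps": [-0.02,0,0,0,0,0,-1,-0.02,0,0,0,0,0,-1,-0.02,0,0,0,0,0,-1,-0.01,0,0,0,0,0,-1,-0.01,0,0,0,0,0,-1,0,0,0,0,0,0,-1,0,0,0,0,0,0,-1,0,0,0,0,0,0,-1]
}}

```text
time: 13.85
eef_pos: [0.5528, -0.081, 0.1228]
tcp_rot: [180.0, 0.0, 98.9]
contact_force: [-0.5, -0.2, 0.9]
finger_gap: 0.0006
grasp_force: 0.0
```

Call:
{"name": "drive_tool", "arguments": {
  "steps": [-0.007,0,0,0,0,0,-1,-0.007,0,0,0,0,0,-1,0,0,0,0,0,0,-1,0,0,0,0,0,0,-1,0,0,0,0,0,0,-1,0,0,0,0,0,0,-1,0,0,0,0,0,0,-1,0,0,0,0,0,0,-1]
}}

```text
time: 14.85
eef_pos: [0.5531, -0.0829, 0.1228]
tcp_rot: [180.0, -0.0, 98.9]
contact_force: [-1.3, 4.4, 2.5]
finger_gap: 0.0004
grasp_force: 2.0
```

```bash
python3 look.py
```

```text
tcp [  0.4 -58.  122.8] F [-1.3  4.4  2.5] 14.85
wrist ball 2115 [-103.9  -61.1  143.7] [-106.8  -63.3  140. ]
wrist hatch 15115 [  2.1 -69.4  80.1] [ 99. 107.] tilt x,y [ 0.    -0.004]
```

Call:
{"name": "drive_tool", "arguments": {
  "steps": [-0.007,0,0,0,0,0,-1,-0.007,0,0,0,0,0,-1,0,0,0,0,0,0,-1,0,0,0,0,0,0,-1,0,0,0,0,0,0,-1,0,0,0,0,0,0,-1,0,0,0,0,0,0,-1,0,0,0,0,0,0,-1]
}}

```text
time: 15.95
eef_pos: [0.5537, -0.0847, 0.1228]
tcp_rot: [180.0, -0.0, 98.9]
contact_force: [1.2, 6.6, 2.3]
finger_gap: 0.0007
grasp_force: 3.7
```

Call:
{"name": "drive_tool", "arguments": {
  "steps": [-0.007,0,0,0,0,0,-1,-0.003,0,0,0,0,0,-1,0,0,0,0,0,0,-1,0,0,0,0,0,0,-1,0,0,0,0,0,0,-1,0,0,0,0,0,0,-1,0,0,0,0,0,0,-1,0,0,0,0,0,0,-1]
}}

```text
time: 16.95
eef_pos: [0.5537, -0.0849, 0.1229]
tcp_rot: [180.0, -0.2, 98.9]
contact_force: [-1.1, 17.6, 6.6]
finger_gap: 0.0006
grasp_force: 8.5
```

Call:
{"name": "drive_tool", "arguments": {
  "steps": [0.04,0,0,0,0,0,-1,0,0,-0.2,0,0,0,-1,0,0,-0.2,0,0,0,-1,0,0,-0.2,0,0,0,-1,-0.098,-0.24,0,0,0,0,-1,-0.098,-0.24,0,0,0,0,-1,-0.098,-0.24,0,0,0,0,-1,0,0,0,0,0,0,-1]
}}

```text
time: 17.95
eef_pos: [0.4515, -0.1421, 0.2129]
tcp_rot: [-180.0, 0.1, 98.7]
contact_force: [0.3, 0.1, 0.6]
finger_gap: 0.0002
grasp_force: 0.0
```

```bash
python3 look.py
```

```text
tcp [-109.  -101.2  212.9] F [0.3 0.1 0.6] 17.95
wrist ball 784 [-108.5  -63.3  145.2] [-108.4  -64.3  140. ]
wrist hatch 14789 [  2.  -77.1  80.1] [ 99. 116.] tilt x,y [ 0.001 -0.   ]
top ball 40 [-108.6  -63.3  143.4] [-109.3  -63.1  140. ]
top hatch 1179 [  1.7 -74.3  78.5] [ 98. 117.] tilt x,y [-0.003  0.   ]
```

Call:
{"name": "drive_tool", "arguments": {
  "steps": [0,0,0.2,0,0,0,-1,0,0,0.2,0,0,0,-1,0.12,0,0,0,0,0,-1,0.06,0,-0.036,0,0,0,-1,0.06,0,-0.03,0,0,0,-1,0.06,0,-0.023,0,0,0,-1,0.06,0,-0.017,0,0,0,-1,0.06,0,-0.012,0,0,0,-1]
}}

```text
time: 19.05
eef_pos: [0.4432, -0.0781, 0.1709]
tcp_rot: [180.0, 0.0, 98.9]
contact_force: [1.0, -2.1, 2.9]
finger_gap: 0.0004
grasp_force: 1.5
```

Call:
{"name": "drive_tool", "arguments": {
  "steps": [0.06,0,-0.007,0,0,0,-1,0.06,0,-0.002,0,0,0,-1,0.06,0,0.003,0,0,0,-1,0.06,0,0.008,0,0,0,-1,0.06,0,0.013,0,0,0,-1,0.06,0,0.018,0,0,0,-1,0.06,0,0.023,0,0,0,-1,0.04,0,0.02,0,0,0,-1]
}}

```text
time: 20.05
eef_pos: [0.4323, -0.0098, 0.1587]
tcp_rot: [-180.0, -0.0, 98.9]
contact_force: [0.0, -1.2, 1.1]
finger_gap: 0.0007
grasp_force: 0.9
```

```bash
python3 look.py
```

```text
tcp [-108.1   32.5  158.7] F [ 0.  -1.2  1.1] 20.05
wrist ball 1373 [-108.3   54.9  149.5] [-108.2   51.4  140. ]
wrist hatch 7762 [  2.2 -73.9  78.2] [ 99. 114.] tilt x,y [ 0.026 -0.003]
top hatch 1369 [  2.1 -74.1  76.5] [ 98. 116.] tilt x,y [0.031 0.001]
```

Call:
{"name": "drive_tool", "arguments": {
  "steps": [0.03,0,0.018,0,0,0,-1,0.02,0,0.014,0,0,0,-1,0.013,0,0.01,0,0,0,-1,0.013,0,0.0,0,0,0,-1,0.007,0,0.0,0,0,0,-1,0,0,0.0,0,0,0,-1,0,0,0.0,0,0,0,-1,0,0,0.0,0,0,0,-1]
}}

```text
time: 21.15
eef_pos: [0.4315, -0.0011, 0.1534]
tcp_rot: [179.9, 0.4, 98.9]
contact_force: [2.3, -30.7, 2.6]
finger_gap: 0.0004
grasp_force: 15.8
```

```bash
python3 look.py
```

```text
tcp [-107.6   41.2  153.4] F [  2.3 -30.7   2.6] 21.15
wrist ball 1371 [-108.4   62.3  144.9] [-108.3   60.4  140. ]
wrist hatch 5449 [  2.7 -67.7  78.1] [ 99. 102.] tilt x,y [ 0.025 -0.012]
top hatch 1365 [  2.1 -74.6  76.4] [ 98. 117.] tilt x,y [0.029 0.   ]
```

Call:
{"name": "drive_tool", "arguments": {
  "steps": [-0.06,0,0,0,0,0,-1,0,0,-0.25,0,0,0,-1,-0.111,0.231,0,0,0,0,-1,-0.111,0.231,0,0,0,0,-1,-0.111,0.231,0,0,0,0,-1,-0.111,0.231,0,0,0,0,-1,0,0,0.2,0,0,0,-1,0,0,0.2,0,0,0,-1]
}}

```text
time: 22.25
eef_pos: [0.5791, -0.0513, 0.1288]
tcp_rot: [-180.0, -0.0, 98.9]
contact_force: [0.6, 0.3, -0.9]
finger_gap: 0.0006
grasp_force: 0.0
```

```bash
python3 look.py
```

```text
tcp [ 30.8 -30.7 128.8] F [ 0.6  0.3 -0.9] 22.25
wrist hatch 9802 [-12.2 -56.7  77.7] [117. 138.] tilt x,y [ 0.024 -0.008]
```

View pics/last_wrist.png

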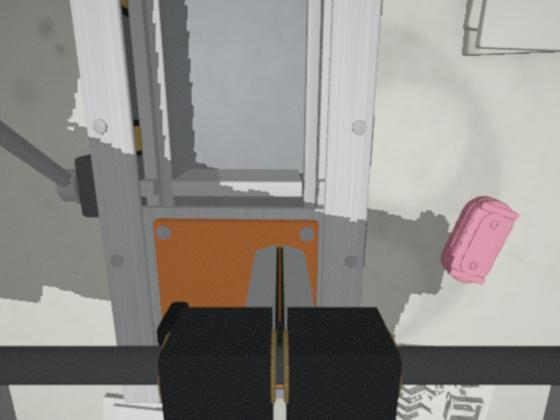

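The fingers stand over the hatch's +x/+y corner at (280,270), clear of the lip. I'll start the gentle presses.

Call:
{"name": "drive_tool", "arguments": {
  "steps": [-0.025,0,0.08,0,0,0,-1,0,0,0.08,0,0,0,-1,0,0,0.01,0,0,0,-1,0,0,0.01,0,0,0,-1,0,0,0.01,0,0,0,-1,0,0,0,0,0,0,-1,0,0,0,0,0,0,-1,0,0,0,0,0,0,-1]
}}

```text
time: 23.35
eef_pos: [0.58, -0.0551, 0.1024]
tcp_rot: [179.9, 0.0, 98.9]
contact_force: [-1.8, 1.0, 5.7]
finger_gap: 0.0
grasp_force: 3.0
```

Call:
{"name": "drive_tool", "arguments": {
  "steps": [0,0,0.008,0,0,0,-1,0,0,0.008,0,0,0,-1,0,0,0.008,0,0,0,-1,0,0,0,0,0,0,-1,0,0,0,0,0,0,-1,0,0,0,0,0,0,-1,0,0,0,0,0,0,-1,0,0,0,0,0,0,-1]
}}

```text
time: 24.35
eef_pos: [0.5797, -0.0553, 0.0983]
tcp_rot: [180.0, 0.0, 98.9]
contact_force: [-3.1, -2.3, 5.4]
finger_gap: 0.0003
grasp_force: 2.9
```

Call:
{"name": "drive_tool", "arguments": {
  "steps": [0,0,0.01,0,0,0,-1,0,0,0.01,0,0,0,-1,0,0,0.01,0,0,0,-1,0,0,0.01,0,0,0,-1,0,0,0,0,0,0,-1,0,0,0,0,0,0,-1,0,0,0,0,0,0,-1,0,0,0,0,0,0,-1]
}}

```text
time: 25.35
eef_pos: [0.5797, -0.0551, 0.0922]
tcp_rot: [180.0, 0.0, 98.9]
contact_force: [0.6, -0.3, 0.2]
finger_gap: 0.0003
grasp_force: 0.0
```

```bash
python3 look.py
```

```text
tcp [ 30.9 -34.5  92.2] F [ 0.6 -0.3  0.2] 25.35
wrist hatch 11357 [  0.2 -79.5  60.1] [ 99. 126.] tilt x,y [ 0.016 -0.004]
```

Call:
{"name": "drive_tool", "arguments": {
  "steps": [0,0,-0.15,0,0,0,-1,0,0,-0.15,0,0,0,-1,-0.267,0,0,0,0,0,-1,-0.267,0,0,0,0,0,-1,0,0,0,0,0,0,-1,0,0,0,0,0,0,-1,0,0,0.1,0,0,0,-1,0,0,0.1,0,0,0,-1]
}}

```text
time: 26.45
eef_pos: [0.5919, -0.1335, 0.1058]
tcp_rot: [-180.0, -0.0, 98.9]
contact_force: [0.1, -0.3, -1.0]
finger_gap: 0.0006
grasp_force: 0.0
```

```bash
python3 look.py
python3 - <<'E'
from h import *
C=cam("wrist");im,d=r.get_image("wrist");P=pts("wrist",d,C);hsv=cv2.cvtColor(im,cv2.COLOR_RGB2HSV)
m=cv2.inRange(hsv,(8,150,60),(20,255,255))>0
q=(P-ORG);X=q@EX*1000;Y=q@EY*1000
for x in(-36,-20,20,36):
  for y in(-114,-95,-55,-34):
    s=m&(abs(X-x)<7)&(abs(Y-y)<7)&(P[...,2]>.03)&(P[...,2]<.1)
    if s.sum()>10:print(x,y,s.sum(),round(np.median(P[s][:,2])*1000,1))
E
```

```text
tcp [  31.1 -113.8  105.8] F [ 0.1 -0.3 -1. ] 26.45
wrist hatch 20914 [  0.5 -76.1  60.1] [ 99. 116.] tilt x,y [ 0.004 -0.001]
top ball 50 [-108.3   61.2  143.7] [-108.9   61.3  140. ]
top hatch 540 [  0.2 -41.1  58.7] [101.  56.] tilt x,y [ 0.005 -0.045]
-36 -114 529 60.1
-36 -95 455 60.2
-36 -55 672 60.2
-36 -34 98 60.2
-20 -114 526 60.1
-20 -95 463 60.1
-20 -55 631 60.1
-20 -34 28 60.0
20 -114 284 60.1
20 -95 453 60.2
20 -55 587 60.1
20 -34 214 60.1
36 -114 269 60.2
36 -95 458 60.2
36 -55 633 60.2
36 -34 397 60.2
```

All nine-plus sampled spots on the plate read 60.1 mm, the same wrist reading as when it was seated at the start. The hatch is flat on its seat and the lever is at its stop. Retreating and handing in.

Call:
{"name": "drive_tool", "arguments": {
  "steps": [0,0,-0.2,0,0,0,-1,0,0,-0.2,0,0,0,-1,0,0,-0.2,0,0,0,-1,0,0,0,0,0,0,-1,0,0,0,0,0,0,-1,0,0,0,0,0,0,-1,0,0,0,0,0,0,-1,0,0,0,0,0,0,-1]
}}

```text
time: 27.6
eef_pos: [0.592, -0.1343, 0.1968]
tcp_rot: [-180.0, -0.0, 98.9]
contact_force: [0.3, -0.1, 0.1]
finger_gap: 0.0003
grasp_force: 0.0
```

```bash
python3 look.py; python3 -c "
from station import r
print(r.finish_job())"
```

```text
tcp [  31.1 -114.6  196.8] F [ 0.3 -0.1  0.1] 27.6
wrist hatch 12015 [  0.5 -76.3  60.1] [ 99. 116.] tilt x,y [0.002 0.002]
top ball 49 [-110.3   61.6  142.9] [-109.6   61.8  140. ]
top hatch 642 [ -0.6 -51.6  58.9] [99. 73.] tilt x,y [ 0.01  -0.084]
the job is handed in; nothing more can be done
None
```

I handed the job in at about 28 s: the hatch measures flat and fully down on its seat over the black capsule, the lever is back at its lower stop, and the arm is clear; the hand-in gave no verdict.

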